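# Check a brake lever on the bench: it must come up solid short of the grip

## Task

The handlebar in the vise has a rebuilt front brake master cylinder, outlet blanked off. With the backs of the closed fingers, without taking hold of anything, press the brake lever (the one beside the fluid reservoir) in until it comes up solid, ease it all the way back out under control without letting it snap, then press it in solid again and finish while holding it there, so I can see that it stops short of the grip. Don't force it, push on the grip, disturb the clutch lever or knock the tools about.

Things in the scene. Friction and masses are not known exactly. Their poses are not given: they have to be found in the camera images.
- brake_lever (a joint): front brake lever, rad: 0 fully out at rest, grows as it is pressed towards the grip, comes up solid at 0.22. Vertical pivot axis, 106 mm from brake_lever_pad. Spring at the pad: about 3 N to start, 6 to 8 N just before the stop, which is rigid: there the force climbs at once. An arm that relaxes by 2 mm after touching the stop has left it. Let go, it snaps back; follow it out at under 0.2 m/s.
- brake_lever_pad (a point): centre of the bright aluminium brake lever blade where fingers bear: 9 mm thick (x), 13 high (z), 168 above the bench, pivot 100 mm inboard, ball end 44 mm outboard. x: pressing direction (level, away from the robot, to the grip), y: outboard along the blade, z up; they turn with the lever. Moves about 22 mm to the stop. Robot's side of the bar; free air in front, only low tools below.
- throttle_grip: black ribbed rubber grip behind the brake lever, 32 mm diameter, 124 mm long; origin on its axis at the inboard end, y outboard along the axis, same height as the lever. Free gap from blade to grip at the pad 51 mm at rest, about 29 mm at the stop. Not to be pushed on.
- handlebar: chromed 22 mm motorcycle handlebar, 715 mm wide, clamped level in the vise, levers towards the robot; origin at mid-length on its axis, y to the brake end. Ends sweep back 8 degrees. Brake control at the robot's left, with a cream, black-capped reservoir (54 mm across, top 64 mm above the bar's axis, 145 mm inboard of brake_lever_pad).
- clutch_lever (a joint): angle of the clutch lever at the other end of the bar (no reservoir), 0 = out. Leave it alone.
- vise: blue bench vise that holds the bar, bolted down; jaws 115 mm wide, top 187 mm above the bench; origin on the bench under the clamped bar, screw and handle to its +x.
- pliers: red-handled pliers, 185 mm long, lying on the bench; origin on the bench under the middle, jaws to +x. Not to be disturbed.
- screwdriver: yellow screwdriver, 200 mm, lying on the bench; origin under its middle. Not to be disturbed.
- wrench: steel spanner, 180 mm, lying on the bench; origin under its middle. Not to be disturbed.
- rivet_gun: blue-grey hand riveter, 280 mm, lying flat, 28 mm high; origin under its middle. Not to be disturbed.
- tape_measure: steel tape measure, 68 x 66 x 36 mm; origin under its middle. Not to be disturbed.
- tape_roll: roll of masking tape, 100 mm across, 25 mm high, lying flat; origin under its middle. Not to be disturbed.
- marker: red and white marker pen, 130 mm, lying on the bench; origin under its middle. Not to be disturbed.
- cleaner_can: standing red spray can of brake cleaner, 65 mm across, 179 mm tall; origin under its middle. Not to be knocked.

How it is judged:
By the outcome, as a careful person would: the job done as asked, in the order asked, and still so for the second after the job is handed in, while the arm keeps its last pose, push and grip.
It also fails if it takes over 58 s, if anything falls off the work surface, if the arm or the gripper's body presses on something with over 40 N, if the wrist force passes 120 N, or if a joint passes its speed limit or range.

## Robot

A 7-joint arm with a two-finger parallel gripper is mounted at the origin on the work surface. World frame = base frame: x ahead of the robot, y to its left, z up, the work surface at z = 0. Lengths are in m, angles in rad, forces in N, time in s.
With the tool pointing down it reaches from about 0.4 to 0.85 m from the base axis. Payload 10.4 kg.
Tool frame: the origin (TCP) lies between the finger pads; the fingertips stand 11 mm ahead of it and the grasp point (between the pads) lies 8 mm behind it (tip_reach is the distance from the TCP to the fingertips, in m); z points along the fingers, y is the line along which they close (so a half turn about z gives the same grasp; the last joint's range is limited). The gripper opens to 85 mm and grips with 20 to 120 N. Pads are 22 mm wide; open, the fingers measure 114 mm over their backs; the gripper's body (76 mm by 85 mm) begins 54 mm behind the grasp point. The pads swing forward as they close: fully open they stand 13 mm farther back than shut.
Start: joints at [1.163, 0.332, -0.065, 1.46, 0.022, 1.35, -0.088], TCP at [0.235, -0.579, 0.242] pointing down, gripper open.
Joint ranges: [-2.6, 2.6], [-0.5, 2.12], [-1.47, 1.34], [0.16, 2.42], [-1.27, 4.41], [0.06, 2.06], [-2.6, 2.6]. Speed limits (rad/s): [2.22, 2.22, 2.79, 2.79, 3.14, 3.14, 3.14].

## Interface

Orientations are given as a unit quaternion [x, y, z, w].
In Python, from workcell import * gives the robot as it stands.
- The arm moves only by the shell command python3 -m inch 'ROWS' [OPENING] [FORCE]. ROWS is JSON, a list of rows, each an object with "slide": the shift along the world's x, y, z in m, a list of three; "yaw": the turn about the world's z in rad. A call has 1 to 20 rows; each row is the pose to reach, as a shift and turn from the pose commanded when the call began; what a row does not reach only later rows make up. A row lasts 1/12 s, in which the tool goes at most 41.7 mm and 7.16 degrees, less where a joint would pass 70% of its speed; a pose out of reach is approached as far as the arm can. A call with a gripper value outside its range is refused whole. OPENING is the closure in counts, from 0 (fully open) to 255 (shut), set as the call begins (- or left out, the last holds). The fingers move at their own pace and stop on an object; FORCE is the grip in N (left out, the last holds). Time passes only in rows, so rows that repeat a pose let the fingers close. It gives the time, the measured TCP pose, the force, the opening and the grip force at its end, in the units of the state.
- get_obs(): the state, without advancing time (a new reading comes with each control period).
- camera(name): name is "side" or "top" or "wrist"; returns a dict with "frame" (420x560x3 uint8, red, green, blue), "fx", "fy", "cx", "cy" (pixels), "k1" (the pictures are not rectified: a ray, as slopes to the right and down, at radius r is drawn at 1 + k1 r^2 times it, then the intrinsics apply), "extrinsics" (4x4, takes a point from world to camera coordinates). Camera axes: x right, y down, z forward; pixel columns grow to the right and rows downward; lengths in m; the calibration is good to about 2 mm. A picture is of the moment at which its call begins. There is no depth.
- hand_in(): hands the job in; it is judged then, once.
The state is a dict: "clock": time; "joint_pos": joint angles; "joint_velocities": joint speeds; "tau": joint torques, N m; "position": TCP position; "ee_rot": TCP orientation; "ft_force": force on the tool from outside, world axes, zero at the start; "torque": the same for the moment, N m; "grip_width": opening from 0.0 (shut) to 1.0 (fully open); "grasp_force": force on a finger pad.
Only numpy, scipy, OpenCV 4.12 (cv2) and the standard library are available. Lean on these libraries where they do the work, as an engineer would, in place of code of your own. Each camera call takes 0.05 s, during which the arm holds its last target. There are 200 camera calls.

## Working session

There is one attempt and no reset: what is moved stays moved. The work goes in short steps, Python scripts to look and compute and a shell command to move; the robot and the scene stay as the last step left them, time stands still between calls to the robot, and variables do not carry over. Pictures are saved under pics/ and viewed, at most 10 in all, crops included, and the job is handed in when it is done.

```bash
mkdir -p pics
cat > h.py <<'E'
from workcell import *
import numpy as np, cv2
def K(c): return np.array([[c["fx"],0,c["cx"]],[0,c["fy"],c["cy"]],[0,0,1.]])
def ray(c,u,v):
    # k1 model: distorted = p*(1+k1 r^2) (cv2 model)
    p=cv2.undistortPoints(np.array([[[u,v]]],float),K(c),np.array([c["k1"],0,0,0.]))[0,0]
    E=np.array(c["extrinsics"]);R=E[:3,:3];t=E[:3,3]
    return -R.T@t, R.T@np.array([p[0],p[1],1.])
def onz(c,u,v,z):
    o,d=ray(c,u,v); return o+d*(z-o[2])/d[2]
def proj(c,P):
    E=np.array(c["extrinsics"])
    return cv2.projectPoints(np.array(P,float).reshape(-1,3),cv2.Rodrigues(E[:3,:3])[0],E[:3,3],K(c),np.array([c["k1"],0,0,0.]))[0].reshape(-1,2)
E
python3 - <<'E'
from h import *
import pickle
o=get_obs();print({k:np.round(v,3).tolist() for k,v in o.items()})
d={}
for n in("top","side"):
    c=camera(n);d[n]=c;cv2.imwrite(f"pics/{n}0.png",c["frame"][:,:,::-1]);print(n,np.round(-np.array(c["extrinsics"])[:3,:3].T@np.array(c["extrinsics"])[:3,3],3))
pickle.dump(d,open("c0.pkl","wb"))
E
```

```text
{'clock': 0.0, 'joint_pos': [1.163, 0.333, -0.065, 1.461, 0.022, 1.35, -0.089], 'joint_velocities': [-0.001, -0.001, 0.0, -0.001, 0.0, -0.0, 0.001], 'tau': [0.001, -62.547, 0.049, -39.161, 0.016, 0.01, 0.0], 'position': [0.234, -0.579, 0.241], 'ee_rot': [0.982, 0.191, -0.0, -0.001], 'ft_force': [-0.023, 0.121, 0.309], 'torque': [-0.002, 0.002, -0.013], 'grasp_force': 0.0, 'grip_width': 1.0}
top [0.387 0.004 1.633]
side [ 0.387 -1.024  0.86 ]
```

View pics/top0.png

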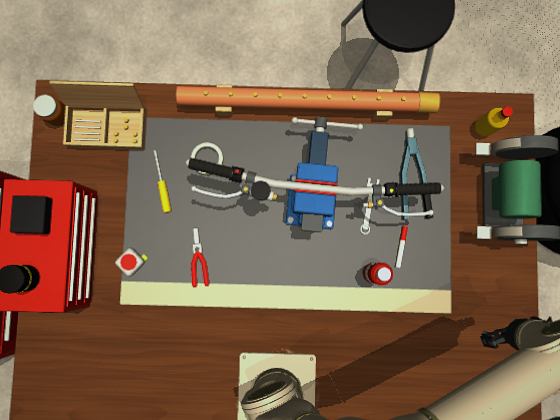

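View pics/side0.png

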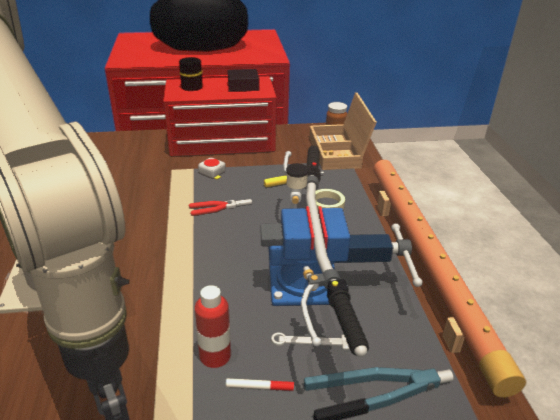

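Top view: the brake control is at left, with the reservoir at (261,190), the blade running about (193,189)–(240,197) and the grip (190,162)–(240,172). I'll zoom in on that area.

Run:
```python
from h import *
import pickle
c=pickle.load(open("c0.pkl","rb"))["top"]
f=c["frame"][140:220,170:290,::-1]
cv2.imwrite("pics/topcrop.png",cv2.resize(f,None,fx=6,fy=6,interpolation=cv2.INTER_CUBIC))
for u,v in[(193,189),(240,197),(190,162),(240,172),(261,190)]:print(u,v,onz(c,u,v,.168).round(3))
```

```text
193 189 [0.592 0.251 0.168]
240 197 [0.572 0.117 0.168]
190 162 [0.669 0.263 0.168]
240 172 [0.644 0.119 0.168]
261 190 [0.594 0.058 0.168]
```

View pics/topcrop.png

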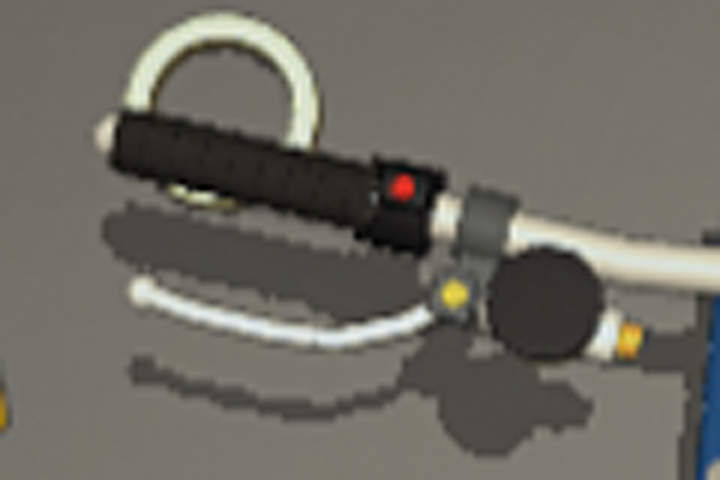

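The zoom shows the ball at about (193.7,188.5), the yellow pivot at (245.8,189.2) and the pad at about (209,194). The blade there runs parallel to the grip. I'll close the fingers, raise the tool, and swing round to a standoff on the robot's side.

```bash
python3 -m inch '[{"slide":[0.02,0.02,0.04],"yaw":0},{"slide":[0.04,0.04,0.08],"yaw":0.05},{"slide":[0.07,0.07,0.1],"yaw":0.1},{"slide":[0.1,0.1,0.1],"yaw":0.15},{"slide":[0.13,0.13,0.1],"yaw":0.2},{"slide":[0.15,0.165,0.1],"yaw":0.25},{"slide":[0.165,0.2,0.1],"yaw":0.3},{"slide":[0.175,0.24,0.1],"yaw":0.35},{"slide":[0.18,0.28,0.1],"yaw":0.4},{"slide":[0.19,0.32,0.1],"yaw":0.45},{"slide":[0.2,0.36,0.1],"yaw":0.5},{"slide":[0.2,0.4,0.1],"yaw":0.55},{"slide":[0.21,0.44,0.1],"yaw":0.6},{"slide":[0.21,0.48,0.1],"yaw":0.65},{"slide":[0.22,0.52,0.1],"yaw":0.7},{"slide":[0.22,0.56,0.1],"yaw":0.75},{"slide":[0.22,0.6,0.1],"yaw":0.8},{"slide":[0.22,0.64,0.1],"yaw":0.85},{"slide":[0.23,0.68,0.1],"yaw":0.9},{"slide":[0.24,0.72,0.1],"yaw":0.95}]' 255 20
python3 - <<'E'
from h import *
o=get_obs();print(o["joint_pos"],o["position"],o["ee_rot"])
E
```

```text
clock: 1.77
position: [0.4742, 0.1426, 0.3427]
ee_rot: [0.785, 0.62, 0.0, 0.001]
ft_force: [0.7, 0.9, 0.6]
grip_width: 0.001
grasp_force: 0.0
[ 0.3916048   0.05804761 -0.79968303  1.59220972  0.04296444  1.50816554
 -0.64381709] [0.47416451 0.14262557 0.34266573] [7.84791681e-01 6.19759195e-01 2.21172457e-04 7.13068669e-04]
```

```bash
python3 -m inch '[{"slide":[0.0,0.03,-0.02],"yaw":0.02},{"slide":[0.0,0.06,-0.04],"yaw":0.05},{"slide":[0.0,0.075,-0.07],"yaw":0.06},{"slide":[0.0,0.075,-0.09],"yaw":0.06},{"slide":[0.0,0.075,-0.09],"yaw":0.06},{"slide":[0.0,0.075,-0.09],"yaw":0.06}]'
python3 - <<'E'
from h import *
import pickle
o=get_obs();print(o["joint_pos"],o["position"],o["ee_rot"],o["ft_force"])
d={}
for n in("top","wrist"):
    c=camera(n);d[n]=c
E=np.array(d["wrist"]["extrinsics"]);print((-E[:3,:3].T@E[:3,3]).round(3),E[2,:3])
pickle.dump(d,open("c1.pkl","wb"))
cv2.imwrite("pics/wrist1.png",d["wrist"]["frame"][:,:,::-1])
E
```

```text
clock: 2.27
position: [0.4743, 0.2152, 0.252]
ee_rot: [0.767, 0.642, -0.001, -0.0]
ft_force: [-0.3, -0.5, 1.2]
grip_width: -0.005
grasp_force: 0.0
[ 0.26748876  0.18534051 -0.86460707  1.68212743  0.14388237  1.34266916
 -0.79772547] [0.47426229 0.21517243 0.25195755] [ 7.66552654e-01  6.42180655e-01 -9.45577378e-04 -3.75917895e-04] [-0.26566699 -0.48180058  1.16389458]
[0.489 0.295 0.383] [-0.05598817 -0.31303914 -0.94808851]
```

View pics/wrist1.png

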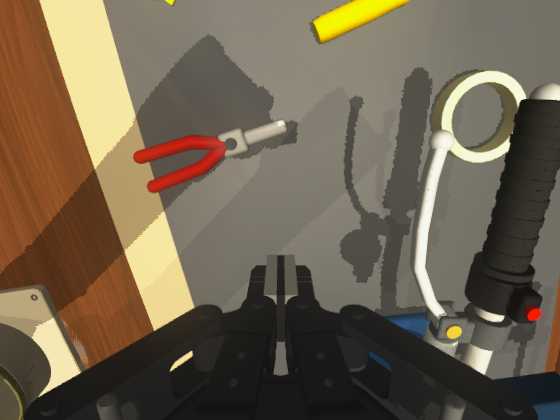

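Wrist view: ball at (441,142), blade running down to a kink at (418,268), yellow pivot at (454,331), and the grip at right. The closed fingers are at the bottom centre.

Run:
```python
from h import *
import pickle
d=pickle.load(open("c1.pkl","rb"));w=d["wrist"];t=d["top"]
r=lambda p:np.round(p,4)
B=onz(w,441,142,.168);P=onz(w,454,331,.18);print("wrist ball,pivot",r(B),r(P),np.linalg.norm((B-P)[:2]))
B2=onz(t,193.7,188.5,.168);P2=onz(t,245.8,189.2,.18);print("top",r(B2),r(P2),np.linalg.norm((B2-P2)[:2]))
# blade mask edges in wrist by row
f=w["frame"].astype(int);m=(f.min(2)>165)
for v in range(160,300,12):
    x=np.where(m[v,400:470])[0]+400
    a=onz(w,x.min(),v,.168);b=onz(w,x.max(),v,.168);print(v,x.min(),x.max(),r(a)[:2],r(b)[:2])
# grip axis
for p in[(545,100),(505,262)]:print("grip",r(onz(w,*p,.18)))
```

```text
wrist ball,pivot [0.5905 0.2505 0.168 ] [0.5935 0.1024 0.18  ] 0.14811311773566255
top [0.593  0.2487 0.168 ] [0.5935 0.1004 0.18  ] 0.14827656529111516
160 433 469 [0.5847 0.2391] [0.6097 0.2349]
172 430 440 [0.5823 0.2311] [0.5893 0.2298]
184 427 437 [0.5799 0.2228] [0.5869 0.2216]
196 425 434 [0.5782 0.2142] [0.5846 0.2131]
208 423 432 [0.5764 0.2055] [0.5829 0.2043]
220 420 430 [0.5739 0.1966] [0.5812 0.1953]
232 418 427 [0.5721 0.1874] [0.5787 0.1861]
244 417 426 [0.571  0.1777] [0.5777 0.1765]
256 416 425 [0.5699 0.1679] [0.5767 0.1666]
268 415 425 [0.5687 0.1577] [0.5764 0.1562]
280 419 429 [0.5715 0.1464] [0.5793 0.1449]
292 423 432 [0.5743 0.1348] [0.5815 0.1334]
grip [0.6526 0.2685 0.18  ]
grip [0.631  0.1575 0.18  ]
```

```bash
python3 -m inch '[{"slide":[0.01,0,-0.03],"yaw":-0.03},{"slide":[0.02,0,-0.06],"yaw":-0.035},{"slide":[0.03,0.0,-0.088],"yaw":-0.035},{"slide":[0.05,0.0,-0.088],"yaw":-0.035},{"slide":[0.065,0.0,-0.088],"yaw":-0.035},{"slide":[0.071,-0.002,-0.088],"yaw":-0.035},{"slide":[0.071,-0.002,-0.088],"yaw":-0.035},{"slide":[0.071,-0.002,-0.088],"yaw":-0.035},{"slide":[0.071,-0.002,-0.088],"yaw":-0.035}]'
python3 - <<'E'
from h import *
o=get_obs();print(o["joint_pos"],o["ft_force"])
c=camera("wrist");cv2.imwrite("pics/wrist2.png",c["frame"][:,:,::-1])
E
```

```text
clock: 3.12
position: [0.5453, 0.2138, 0.1652]
ee_rot: [0.778, 0.629, 0.0, 0.0]
ft_force: [-0.5, 0.2, -0.3]
grip_width: 0.002
grasp_force: 0.0
[ 0.18631268  0.41103701 -0.7961648   1.63483625  0.3088871   1.22565048
 -0.88462451] [-0.46780993  0.1666284  -0.25306108]
```

View pics/wrist2.png

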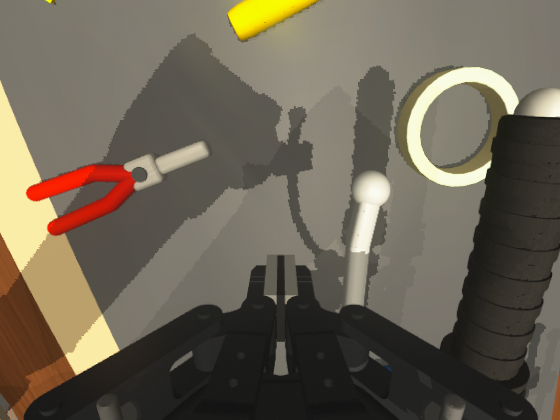

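The closed fingers hang beside the blade, whose ball is at (371,188), with clear air between. Now I'll creep to contact.

```bash
python3 -m inch '[{"slide":[0.004,-0.001,-0.002],"yaw":0},{"slide":[0.008,-0.002,-0.002],"yaw":0},{"slide":[0.01,-0.002,-0.002],"yaw":0},{"slide":[0.01,-0.002,-0.002],"yaw":0}]'
for i in 1 2 3; do :; done
python3 -m inch '[{"slide":[0.001,0,0],"yaw":0},{"slide":[0.002,0,0],"yaw":0},{"slide":[0.002,0,0],"yaw":0}]'
python3 -m inch '[{"slide":[0.001,0,0],"yaw":0},{"slide":[0.002,0,0],"yaw":0},{"slide":[0.002,0,0],"yaw":0}]'
python3 -m inch '[{"slide":[0.001,0,0],"yaw":0},{"slide":[0.002,0,0],"yaw":0},{"slide":[0.002,0,0],"yaw":0}]'
```

```text
clock: 3.5
position: [0.5561, 0.2114, 0.1623]
ee_rot: [0.778, 0.628, 0.0, 0.0]
ft_force: [0.4, -0.1, 0.8]
grip_width: 0.003
grasp_force: 0.0
clock: 3.75
position: [0.5577, 0.2117, 0.1623]
ee_rot: [0.778, 0.629, 0.0, -0.0]
ft_force: [1.4, -0.7, -0.3]
grip_width: 0.002
grasp_force: 0.0
clock: 4.0
position: [0.5598, 0.2116, 0.1623]
ee_rot: [0.778, 0.629, 0.0, 0.0]
ft_force: [-1.0, 0.0, -0.4]
grip_width: 0.001
grasp_force: 0.0
clock: 4.25
position: [0.5613, 0.2118, 0.1623]
ee_rot: [0.778, 0.629, -0.0, -0.0]
ft_force: [-3.3, -1.9, 0.5]
grip_width: 0.0
grasp_force: 1.5
```

Contact came at x≈0.561, as predicted. Next is the press, following the arc about the pivot.

```bash
python3 -m inch '[{"slide":[0.0012,0.0002,0],"yaw":-0.011},{"slide":[0.0025,0.0005,0],"yaw":-0.022},{"slide":[0.0037,0.0007,0],"yaw":-0.033},{"slide":[0.005,0.0009,0],"yaw":-0.044},{"slide":[0.0062,0.0011,0],"yaw":-0.055},{"slide":[0.0075,0.0014,0],"yaw":-0.066},{"slide":[0.0087,0.0016,0],"yaw":-0.077},{"slide":[0.01,0.0018,0],"yaw":-0.088},{"slide":[0.0112,0.002,0],"yaw":-0.1},{"slide":[0.0125,0.0023,0],"yaw":-0.11},{"slide":[0.0125,0.0023,0],"yaw":-0.11}]'
python3 -m inch '[{"slide":[0.0012,0.0002,0],"yaw":-0.011},{"slide":[0.0025,0.0005,0],"yaw":-0.022},{"slide":[0.0037,0.0007,0],"yaw":-0.033},{"slide":[0.005,0.0009,0],"yaw":-0.044},{"slide":[0.0062,0.0011,0],"yaw":-0.055},{"slide":[0.0075,0.0014,0],"yaw":-0.066},{"slide":[0.0075,0.0014,0],"yaw":-0.066},{"slide":[0.0075,0.0014,0],"yaw":-0.066}]'
```

```text
clock: 5.17
position: [0.574, 0.2146, 0.1623]
ee_rot: [0.811, 0.585, 0.0, -0.0]
ft_force: [-4.7, 3.1, 2.4]
grip_width: 0.003
grasp_force: 2.7
clock: 5.83
position: [0.5814, 0.2156, 0.1623]
ee_rot: [0.83, 0.558, -0.0, -0.0]
ft_force: [-5.0, 1.1, 2.5]
grip_width: 0.002
grasp_force: 2.8
```

```bash
python3 -m inch '[{"slide":[0.001,0.0002,0],"yaw":-0.009},{"slide":[0.0025,0.0003,0],"yaw":-0.022},{"slide":[0.0025,0.0003,0],"yaw":-0.022},{"slide":[0.0025,0.0003,0],"yaw":-0.022}]'
python3 -m inch '[{"slide":[0.001,0,0],"yaw":-0.01},{"slide":[0.001,0,0],"yaw":-0.01},{"slide":[0.001,0,0],"yaw":-0.01}]'
python3 -m inch '[{"slide":[0.001,0,0],"yaw":-0.01},{"slide":[0.001,0,0],"yaw":-0.01},{"slide":[0.001,0,0],"yaw":-0.01}]'
```

```text
clock: 6.17
position: [0.5839, 0.2159, 0.1623]
ee_rot: [0.836, 0.549, -0.0, -0.0]
ft_force: [-5.7, 1.4, 2.5]
grip_width: 0.003
grasp_force: 2.8
clock: 6.42
position: [0.5848, 0.216, 0.1623]
ee_rot: [0.839, 0.544, -0.0, -0.0]
ft_force: [-5.6, 0.8, 1.0]
grip_width: -0.0
grasp_force: 2.9
clock: 6.67
position: [0.5854, 0.2161, 0.1623]
ee_rot: [0.841, 0.54, -0.001, -0.0]
ft_force: [-7.9, 1.1, 3.8]
grip_width: 0.0
grasp_force: 3.9
```

```bash
python3 -m inch '[{"slide":[0.0007,0,0],"yaw":-0.005},{"slide":[0.0007,0,0],"yaw":-0.005},{"slide":[0.0007,0,0],"yaw":-0.005}]'
python3 -m inch '[{"slide":[0.0007,0,0],"yaw":0},{"slide":[0.0007,0,0],"yaw":0},{"slide":[0.0007,0,0],"yaw":0}]'
```

```text
clock: 6.92
position: [0.5855, 0.2161, 0.1623]
ee_rot: [0.843, 0.538, -0.001, -0.0]
ft_force: [-11.4, 0.4, 5.3]
grip_width: 0.0
grasp_force: 5.2
clock: 7.17
position: [0.5855, 0.2161, 0.1622]
ee_rot: [0.843, 0.539, -0.002, -0.001]
ft_force: [-15.0, 0.2, 6.8]
grip_width: -0.001
grasp_force: 6.6
```

It's solid: the position stays at 0.5855 while the force climbs from 8 to 15 N. Now I'll ease it out slowly, to past the rest position.

```bash
python3 -m inch '[{"slide":[0,0,0],"yaw":0},{"slide":[0,0,0],"yaw":0},{"slide":[-0.001,0,0],"yaw":0.003},{"slide":[-0.0022,-0.0001,0],"yaw":0.013},{"slide":[-0.0034,-0.0003,0],"yaw":0.024},{"slide":[-0.0046,-0.0005,0],"yaw":0.035},{"slide":[-0.0058,-0.0007,0],"yaw":0.046},{"slide":[-0.007,-0.0009,0],"yaw":0.057},{"slide":[-0.0082,-0.0011,0],"yaw":0.068},{"slide":[-0.0094,-0.0013,0],"yaw":0.079},{"slide":[-0.0106,-0.0015,0],"yaw":0.09},{"slide":[-0.0118,-0.0017,0],"yaw":0.1},{"slide":[-0.013,-0.0019,0],"yaw":0.11},{"slide":[-0.0142,-0.0021,0],"yaw":0.12},{"slide":[-0.0154,-0.0023,0],"yaw":0.13},{"slide":[-0.0154,-0.0023,0],"yaw":0.13}]'
python3 -m inch '[{"slide":[-0.0012,-0.0002,0],"yaw":0.011},{"slide":[-0.0024,-0.0004,0],"yaw":0.022},{"slide":[-0.0036,-0.0006,0],"yaw":0.033},{"slide":[-0.0048,-0.0008,0],"yaw":0.044},{"slide":[-0.006,-0.001,0],"yaw":0.055},{"slide":[-0.0072,-0.0012,0],"yaw":0.066},{"slide":[-0.0084,-0.0014,0],"yaw":0.076},{"slide":[-0.0096,-0.0016,0],"yaw":0.086},{"slide":[-0.0106,-0.0017,0],"yaw":0.093},{"slide":[-0.0116,-0.0017,0],"yaw":0.093},{"slide":[-0.0126,-0.0017,0],"yaw":0.093},{"slide":[-0.0136,-0.0017,0],"yaw":0.093},{"slide":[-0.0146,-0.0017,0],"yaw":0.093},{"slide":[-0.0155,-0.0017,0],"yaw":0.093},{"slide":[-0.0155,-0.0017,0],"yaw":0.093},{"slide":[-0.0155,-0.0017,0],"yaw":0.093}]'
python3 - <<'E'
from h import *
c=camera("wrist");t=camera("top")
a=cv2.resize(t["frame"][140:220,170:290,::-1],(600,400),interpolation=cv2.INTER_CUBIC)
cv2.imwrite("pics/wrist3.png",c["frame"][:,:,::-1]);cv2.imwrite("pics/top3.png",a)
E
```

```text
clock: 8.5
position: [0.5716, 0.2142, 0.1623]
ee_rot: [0.806, 0.592, 0.0, -0.0]
ft_force: [-4.4, 3.5, 0.2]
grip_width: -0.002
grasp_force: 2.8
clock: 9.83
position: [0.5567, 0.2115, 0.1624]
ee_rot: [0.778, 0.629, 0.0, 0.0]
ft_force: [-0.4, -0.8, -0.7]
grip_width: 0.002
grasp_force: 0.0
```

View pics/wrist3.png

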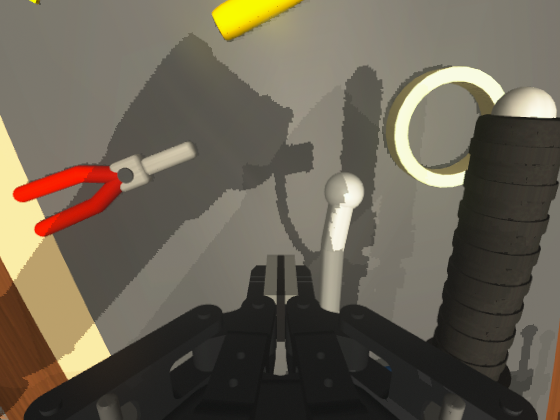

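The lever is back at rest: ball at (344,190), a visible gap to the fingers, and zero force. Second press.

```bash
python3 -m inch '[{"slide":[0.001,0,0],"yaw":0},{"slide":[0.002,0,0],"yaw":0},{"slide":[0.003,0,0],"yaw":0},{"slide":[0.004,0,0],"yaw":0},{"slide":[0.005,0,0],"yaw":0},{"slide":[0.0062,0.0002,0],"yaw":-0.011},{"slide":[0.0075,0.0005,0],"yaw":-0.022},{"slide":[0.0087,0.0007,0],"yaw":-0.033},{"slide":[0.01,0.0009,0],"yaw":-0.044},{"slide":[0.0112,0.0011,0],"yaw":-0.055},{"slide":[0.0125,0.0014,0],"yaw":-0.066},{"slide":[0.0137,0.0016,0],"yaw":-0.077},{"slide":[0.015,0.0018,0],"yaw":-0.088},{"slide":[0.0162,0.002,0],"yaw":-0.1},{"slide":[0.0175,0.0023,0],"yaw":-0.11},{"slide":[0.0175,0.0023,0],"yaw":-0.11}]'
python3 -m inch '[{"slide":[0.0012,0.0002,0],"yaw":-0.011},{"slide":[0.0025,0.0005,0],"yaw":-0.022},{"slide":[0.0037,0.0007,0],"yaw":-0.033},{"slide":[0.005,0.0009,0],"yaw":-0.044},{"slide":[0.0062,0.0011,0],"yaw":-0.055},{"slide":[0.0075,0.0014,0],"yaw":-0.066},{"slide":[0.0087,0.0015,0],"yaw":-0.077},{"slide":[0.01,0.0017,0],"yaw":-0.088},{"slide":[0.011,0.0017,0],"yaw":-0.098},{"slide":[0.012,0.0017,0],"yaw":-0.108},{"slide":[0.0127,0.0017,0],"yaw":-0.113},{"slide":[0.0134,0.0017,0],"yaw":-0.113},{"slide":[0.0134,0.0017,0],"yaw":-0.113},{"slide":[0.0134,0.0017,0],"yaw":-0.113},{"slide":[0.0134,0.0017,0],"yaw":-0.113}]'
```

```text
clock: 11.27
position: [0.5741, 0.2146, 0.1623]
ee_rot: [0.811, 0.585, 0.0, -0.0]
ft_force: [-5.1, 2.8, 1.0]
grip_width: -0.0
grasp_force: 2.7
clock: 12.52
position: [0.5855, 0.2161, 0.1622]
ee_rot: [0.843, 0.539, -0.002, -0.001]
ft_force: [-14.9, -0.1, 7.0]
grip_width: -0.003
grasp_force: 6.7
```

Same stop position and the same 15 N as the first press. One look to confirm before handing in.

Run:
```python
from h import *
c=camera("wrist");cv2.imwrite("pics/wrist4.png",c["frame"][:,:,::-1])
print(get_obs()["ft_force"])
```

```text
[-14.70541408  -0.61616357   7.55776555]
```

View pics/wrist4.png

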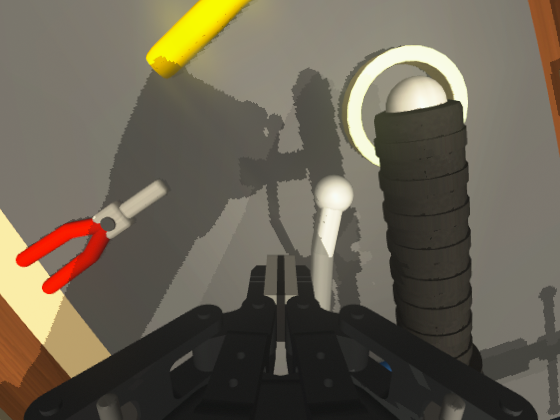

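The lever is held in: ball at (333,194), with a clear gap between the blade and the grip, whose near edge is at column 385 or so. The tools are untouched.

```bash
python3 -c "
from workcell import *
print(hand_in())"
```

```text
the job is handed in; nothing more can be done
None
```

I pressed the brake lever in solid, eased it all the way out under control, then pressed it solid again; the job is handed in with the lever held there at about 15 N, stopping short of the grip, and no tools or clutch lever touched that I could see.

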